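# Put the mills together and the jars together

## Task

The honey jar and the pepper mill that stands beside the jam jar are in each other's places: swap them, so that the two mills share one tray and the two jars the other. Set one of the two down upright on the round cork mat while you move the other, and leave the mat empty in the end. Set them down gently and upright, each within its seat in the tray, and do not disturb the other mill, the jam jar or the things around.

Things in the scene. Friction and masses are not known exactly. Their poses are not given: they have to be found in the camera images.
- honey_jar: honey jar: round upright jar with a wide screw lid, 100 mm tall; the lid, 65 mm across, spans heights 88 to 99 mm, the body below it is 60 mm across; about 0.44 kg. Origin: centre of its underside, z up. At the start it is in one seat (either) of the seasoning tray, beside the mill with the pale waist
- copper_mill_2: 142 mm tall upright pepper mill: a round head 46 mm across from 98 mm to 142 mm height, a thin waist 32 mm across, a round foot 47 mm across; 0.19 kg. Origin: centre of its underside, z up. This one has the dark waist and has to move. At the start it is in one seat (either) of the breakfast tray, beside the jam jar
- copper_mill_1: 142 mm tall upright pepper mill: a round head 46 mm across from 98 mm to 142 mm height, a thin waist 32 mm across, a round foot 47 mm across; 0.19 kg. Origin: centre of its underside, z up. This one has the pale waist; it stays in its seat of the seasoning tray
- jam_jar: jam jar: round upright jar, 102 mm tall and 72 mm across, a little fatter than the honey jar, with a pale lid. It stays in its seat of the breakfast tray. Origin: centre of its underside, z up
- seasoning_tray: fixed low open wooden tray, 194 x 100 mm outside, 24 mm high, walls 6 mm thick, floor 8 mm above the counter. A 6 mm wide, 20 mm high divider across its middle makes two seats side by side along its x axis, each 88 mm square inside, centred 47 mm to either side of the middle. Origin: centre of its underside; x along its length, z up. The two trays look alike. This is the one in which the mill with the pale waist and, at the start, the honey jar stand
- breakfast_tray: fixed low open wooden tray, 194 x 100 mm outside, 24 mm high, walls 6 mm thick, floor 8 mm above the counter. A 6 mm wide, 20 mm high divider across its middle makes two seats side by side along its x axis, each 88 mm square inside, centred 47 mm to either side of the middle. Origin: centre of its underside; x along its length, z up. The two trays look alike. This is the one in which the jam jar and, at the start, the mill with the dark waist stand
- cork_mat: fixed round cork mat, 150 mm across, 10 mm thick, empty at the start; origin: centre of its underside, z up
- seasoning_tray_seat0 (a point): centre of the floor of the seat on the - x side of the seasoning tray, 8 mm above the counter; axes as the tray's
- seasoning_tray_seat1 (a point): centre of the floor of the seat on the + x side of the seasoning tray, 8 mm above the counter; axes as the tray's
- breakfast_tray_seat0 (a point): centre of the floor of the seat on the - x side of the breakfast tray, 8 mm above the counter; axes as the tray's
- breakfast_tray_seat1 (a point): centre of the floor of the seat on the + x side of the breakfast tray, 8 mm above the counter; axes as the tray's
- mug_plain: spotted mug standing behind the trays, 82 x 114 x 91 mm; bystander. Origin: centre of its underside
- tea_box: dark carton, 64 x 142 x 75 mm, at the back of the counter under the wall cabinets (their undersides are about 0.48 m above the counter and they reach forward to about x = 0.6, and those on the right wall reach to about y = -0.36: keep the arm clear of them); bystander. Origin: centre of its underside
- spice_1: round spice jar, 41 mm across, 105 mm tall, at the back; bystander. Origin: centre of its underside
- tamper: wooden-handled tamper, 50 mm across, 73 mm tall, on the right near the espresso machine; bystander. Origin: centre of its underside
- lemon: lemon, 71 x 53 x 51 mm, behind the trays; bystander. Origin: centre of its underside
- garlic: garlic bulb, 56 mm, behind the trays; bystander. Origin: centre of its underside

How it is judged:
By the outcome, as a careful person would: the job done as asked, in the order asked, and still so for the second after the job is handed in, with the robot touching nothing.
It also fails if it takes over 72 s, if anything falls off the work surface, if the arm or the gripper's body presses on something with over 40 N, if the wrist force passes 120 N, or if a joint passes its speed limit or range.

## Robot

A 6-joint arm with a two-finger parallel gripper is mounted at the origin on a cart in front of the work surface, level with it; the furniture and walls round the work are solid. World frame = base frame: x ahead of the robot, y to its left, z up, the work surface at z = 0. Lengths are in m, angles in degrees, forces in N, time in s.
With the tool pointing down it reaches from about 0.375 to 0.9 m from the base axis. Payload 3.1 kg.
Tool frame: the origin (TCP) lies where the fingers leave the gripper's body, on its centre line; the fingertips stand 70 mm ahead of it and the grasp point (between the pads) lies 51 mm ahead of it; z points along the fingers, y is the line along which they close (so a half turn about z gives the same grasp; the last joint's range is limited). The gripper opens to 87 mm and grips with 3 to 60 N. Pads are 19 mm wide; open, the fingers measure 117 mm over their backs; the gripper's body (75 mm by 190 mm) begins 51 mm behind the grasp point.
Start: joints at [62.538, 30.224, 82.088, -0, 67.689, -10.227], TCP at [0.185, 0.597, 0.292] pointing down, gripper open.
Joint ranges: [-176.69, 176.69], [-43.24, 126.21], [12.49, 139.97], [-82, 262], [0, 151.66], [-163.58, 163.58]. Speed limits (degrees/s): [159.86, 159.86, 180, 180, 180, 180].

## Interface

Orientations are given as a 3x3 rotation matrix whose columns are the frame's x, y, z axes.
In Python, from rig import readout, capture, calibration, bot, look_for gives the robot as it stands. The module is installed in compiled form; this text tells all that it offers.
- The arm moves only by the shell command python3 -m pendant 'ROWS'. ROWS is JSON, a list of rows, each a list of 7 numbers: the shift along the tool's x, y, z normalised to -1 to 1, where 1 is 200 mm, then the turn, a rotation vector about the tool's x, y, z normalised to -1 to 1, where 1 is 180 degrees, then the closure, from -1 (fully open) to 1 (shut). In form: [[dx, dy, dz, ax, ay, az, grip], ...]. A call has 1 to 8 rows; each row is the pose to reach, as a shift and turn from the pose commanded when the call began, along the tool's axes at that moment, turning the shorter way round; what a row does not reach only later rows make up. A row lasts 1/10 s, in which the tool goes at most 50 mm and 8.59 degrees, less where a joint would pass 70% of its speed; a pose out of reach is approached as far as the arm can. A call with a number of a shift or a turn outside -1 to 1 is refused whole. A call with a gripper value outside its range is refused whole. The fingers move at their own pace and stop on an object; the grip force is fixed at half the most. Time passes only in rows, so rows that repeat a pose let the fingers close. It gives the time, the measured TCP pose, the force, the opening and the grip force at its end, in the units of the state.
- readout.read_state(): the state, without advancing time (a new reading comes with each control period).
- capture(name): name is "scene" or "top" or "wrist"; returns (picture, depth): 420x560x3 uint8, red, green, blue; 420x560 float32, m along the optical axis (not along the pixel's ray), 0 where there is no reading.
- calibration(name): a dict with "mtx" (3x3 intrinsics, pixels), "k1" (the pictures are not rectified: a ray, as slopes to the right and down, at radius r is drawn at 1 + k1 r^2 times it, then the intrinsics apply), "T" (4x4, takes a point from camera to world coordinates); the wrist camera has in their place "mount" (4x4, takes a point from camera to tool coordinates, whose origin is the TCP and whose axes are the flange's). Camera axes: x right, y down, z forward; pixel columns grow to the right and rows downward; lengths in m; the calibration is good to about 2 mm. A picture is of the moment at which its call begins: read the wrist's pose just before it. calibration takes no time and is no camera call.
- bot.hand_in(): hands the job in; it is judged then, once.
Trained networks look in the newest picture that a camera, given by its name, has taken for a name from the list of things; names that differ only in an ending like _2 or _b are one class to them, and where a whole thing is asked for, a point or a joint stands for the part that bears it (a point fixed in the world has none). Each returns a list of dicts, best first, with "conf" (0 to 1); they miss things now and then, are a little off and sometimes report something else, mostly with a low value. They report only what shows in the picture. A call takes as long as a camera call.
- look_for(thing, camera): "extent" ([left, top, right, bottom] in pixels, round what is visible of it).
The state is a dict: "time_s": time; "joint_positions": joint angles; "qvel": joint speeds; "tau": joint torques, N m; "position": TCP position; "tcp_rot": TCP orientation; "force": force on the tool from outside, world axes, zero at the start; "moment": the same for the moment, N m; "opening": opening from 0.0 (shut) to 1.0 (fully open); "grasp_force": force on a finger pad.
Only numpy, scipy, OpenCV 4.12 (cv2) and the standard library are available. Lean on these libraries where they do the work, as an engineer would, in place of code of your own. Each camera call takes 0.05 s, during which the arm holds its last target. There are 200 camera calls.

## Working session

There is one attempt and no reset: what is moved stays moved. The work goes in short steps, Python scripts to look and compute and a shell command to move; the robot and the scene stay as the last step left them, time stands still between calls to the robot, and variables do not carry over. Pictures are saved under pics/ and viewed, at most 10 in all, crops included, and the job is handed in when it is done.

```bash
mkdir -p pics; ls
cat > h.py <<'E'
import numpy as np, cv2
from rig import readout, capture, calibration, bot, look_for
def cloud(cam, depth, T=None):
    c=calibration(cam); K=np.array(c["mtx"]); k1=c["k1"]
    if T is None: T=np.array(c["T"])
    v,u=np.mgrid[:depth.shape[0],:depth.shape[1]]
    pts=np.stack([u,v],-1).reshape(-1,1,2).astype(np.float64)
    n=cv2.undistortPoints(pts,K,np.array([k1,0,0,0.]),).reshape(-1,2)
    z=depth.reshape(-1,1)
    p=np.hstack([n*z,z])@T[:3,:3].T+T[:3,3]
    p[z[:,0]==0]=np.nan
    return p.reshape(*depth.shape,3)
def save(name,img): cv2.imwrite(f"pics/{name}.png",cv2.cvtColor(img,cv2.COLOR_RGB2BGR))
E
python3 - <<'E'
from h import *
s=readout.read_state(); print({k:np.round(v,3).tolist() for k,v in s.items()})
out=[]
for cam in ("top","scene"):
    im,d=capture(cam); np.savez(f"{cam}.npz",im=im,d=d); P=cloud(cam,d); out.append(im)
    for n in ("honey_jar","copper_mill_2","jam_jar","seasoning_tray","cork_mat","mug_plain","lemon","garlic"):
        for r in look_for(n,cam)[:3]:
            if r["conf"]<.3: continue
            l,t,rr,b=[int(x) for x in r["extent"]]
            q=P[max(t,0):b,max(l,0):rr].reshape(-1,3); q=q[np.isfinite(q[:,0])]
            print(cam,n,round(r["conf"],2),[l,t,rr,b],np.round(np.median(q,0),3),np.round(np.percentile(q,98,axis=0),3))
    save(cam,im)
print(np.round(calibration("top")["T"],3).tolist(),np.round(calibration("wrist")["mount"],3).tolist())
E
```

```text
pics
{'time_s': 0.0, 'joint_positions': [62.538, 30.278, 82.155, -0.002, 67.689, -10.225], 'qvel': [0.132, 0.054, 0.091, -0.141, -0.021, 0.079], 'tau': [0.0, -44.005, -17.659, 0.063, 0.058, -0.0], 'position': [0.185, 0.596, 0.291], 'tcp_rot': [[-0.955, 0.296, -0.001], [0.296, 0.955, -0.002], [0.0, -0.002, -1.0]], 'force': [-0.355, 0.353, 0.012], 'moment': [-0.008, 0.026, 0.021], 'grasp_force': 0.0, 'opening': 0.997}
top honey_jar 0.88 [142, 261, 173, 282] [0.396 0.27  0.103] [0.426 0.347 0.11 ]
top copper_mill_2 0.79 [144, 225, 174, 247] [0.495 0.267 0.043] [0.539 0.344 0.152]
top copper_mill_2 0.61 [334, 220, 371, 288] [ 0.439 -0.287  0.011] [ 0.539 -0.242  0.149]
top copper_mill_2 0.52 [349, 261, 370, 280] [ 0.386 -0.292  0.145] [ 0.415 -0.27   0.152]
top jam_jar 0.88 [346, 226, 376, 252] [ 0.475 -0.306  0.104] [ 0.52  -0.28   0.112]
top seasoning_tray 0.94 [144, 222, 182, 289] [0.445 0.265 0.019] [0.543 0.342 0.15 ]
top cork_mat 0.71 [230, 207, 282, 258] [ 0.511 -0.004  0.008] [0.588 0.073 0.014]
top mug_plain 0.68 [264, 154, 291, 187] [ 0.702 -0.074  0.013] [ 0.759 -0.033  0.092]
[... 937 characters left out ...]
07, 259, 230, 279] [0.679 0.144 0.034] [0.72  0.166 0.058]
scene seasoning_tray 0.56 [246, 319, 347, 390] [0.449 0.286 0.009] [0.56  0.355 0.15 ]
scene cork_mat 0.9 [276, 217, 335, 264] [ 0.504 -0.009  0.009] [0.585 0.06  0.013]
scene mug_plain 0.68 [219, 171, 261, 213] [ 0.706 -0.082  0.047] [ 0.78  -0.03   0.094]
scene lemon 0.72 [212, 236, 235, 254] [0.688 0.079 0.041] [0.717 0.34  0.558]
scene garlic 0.54 [208, 259, 229, 280] [0.68  0.145 0.034] [0.72  0.164 0.049]
[[-0.023, -0.983, 0.18, 0.367], [-1.0, 0.024, 0.005, -0.085], [-0.009, -0.18, -0.984, 1.26], [0.0, 0.0, 0.0, 1.0]] [[0.0, -0.965, -0.263, 0.073], [1.0, 0.0, 0.001, 0.001], [-0.001, -0.263, 0.965, -0.092], [0.0, 0.0, 0.0, 1.0]]
```

Run:
```python
from h import *
a=np.load("top.npz"); b=np.load("scene.npz")
crop=cv2.resize(a["im"][140:300,130:450],None,fx=2.5,fy=2.5,interpolation=cv2.INTER_CUBIC); save("topcrop",crop)
crop=cv2.resize(b["im"][100:400,180:420],None,fx=2,fy=2,interpolation=cv2.INTER_CUBIC); save("scenecrop",crop)
for cam,f in (("top",a),("scene",b)):
    P=cloud(cam,f["d"]).reshape(-1,3)
    def top(n,xy,z0,z1):
        q=P[(np.hypot(P[:,0]-xy[0],P[:,1]-xy[1])<.05)&(P[:,2]>z0)&(P[:,2]<z1)]
        c,r=cv2.minEnclosingCircle(q[:,:2].astype(np.float32)); print(cam,n,len(q),np.round(np.median(q,0),4),np.round(c,4),round(r,4), np.round((q.min(0)+q.max(0))/2,4))
    top("honey",(.396,.27),.100,.115); top("mill1",(.495,.267),.11,.16); top("mill2",(.388,-.292),.11,.16); top("jam",(.477,-.306),.1,.116)
    top("mat",(.51,-.005),.004,.016)
    for n,xy in (("seas",(.445,.27)),("brk",(.435,-.295))):
        q=P[(np.abs(P[:,0]-xy[0])<.13)&(np.abs(P[:,1]-xy[1])<.09)&(P[:,2]>.015)&(P[:,2]<.028)]
        print(cam,n,len(q),cv2.minAreaRect(q[:,:2].astype(np.float32)))
```

```text
top honey 388 [0.3986 0.2751 0.1063] [0.3998 0.2754] 0.0316 [0.3999 0.2752 0.1063]
top mill1 272 [0.4948 0.2667 0.1475] [0.4957 0.2717] 0.0238 [0.4952 0.2712 0.1334]
top mill2 266 [ 0.3852 -0.2902  0.1472] [ 0.3856 -0.2923] 0.0241 [ 0.3847 -0.2915  0.133 ]
top jam 415 [ 0.4787 -0.3128  0.1077] [ 0.4792 -0.3134] 0.0331 [ 0.4796 -0.3133  0.1071]
top mat 819 [ 0.5101 -0.0054  0.0095] [ 0.5101 -0.005 ] 0.0499 [ 0.5107 -0.0053  0.0099]
top seas 433 ((0.44674497842788696, 0.27611997723579407), (0.10377015173435211, 0.19371607899665833), 89.1586685180664)
top brk 436 ((0.43271034955978394, -0.3028927445411682), (0.09952214360237122, 0.19572356343269348), 79.68451690673828)
scene honey 873 [0.4007 0.2741 0.1071] [0.4007 0.2727] 0.0326 [0.4009 0.2728 0.106 ]
scene mill1 550 [0.4949 0.2748 0.1483] [0.4964 0.2691] 0.0235 [0.4962 0.2688 0.132 ]
scene mill2 330 [ 0.3859 -0.2832  0.1446] [ 0.3863 -0.2948] 0.024 [ 0.3859 -0.2946  0.133 ]
scene jam 359 [ 0.4795 -0.3137  0.1093] [ 0.4789 -0.3171] 0.0349 [ 0.4793 -0.317   0.107 ]
scene mat 1010 [ 0.5098 -0.0035  0.01  ] [ 0.51  -0.005] 0.0501 [ 0.51   -0.005   0.0101]
scene seas 940 ((0.44859570264816284, 0.2725086808204651), (0.10099855810403824, 0.19471599161624908), 88.66412353515625)
scene brk 551 ((0.4331144094467163, -0.306880384683609), (0.10586695373058319, 0.19515539705753326), 80.0091323852539)
```

View pics/topcrop.png

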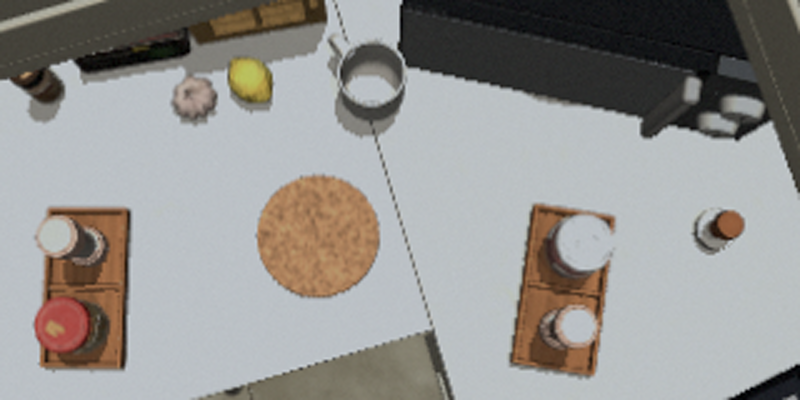

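View pics/scenecrop.png

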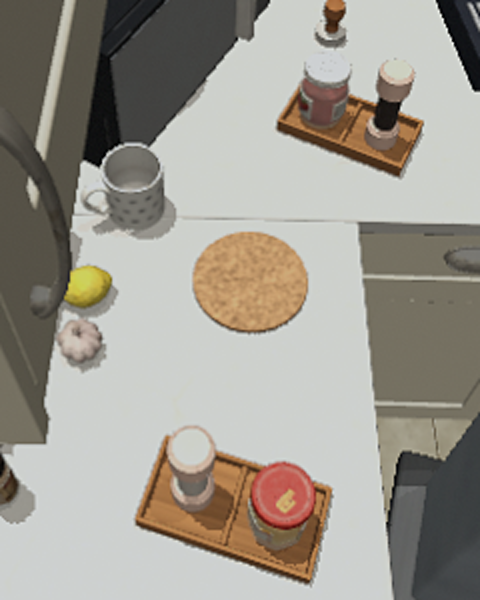

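Top view: the honey jar (red lid) is at crop px (63,325), beside the pale-waist mill (55,238). The dark-waist mill is at (575,327), beside the jam jar (580,245), and the empty mat is at (318,235). The scene view confirms which waist is pale and which is dark. I'll put the honey on the mat first, with the tool's closing axis along world y.

```bash
python3 -m pendant '[[-0.19,-0.15,0,0,0,-0.04,-1],[-0.38,-0.3,0,0,0,-0.08,-1],[-0.57,-0.46,0,0,0,-0.0957,-1],[-0.7525,-0.612,0,0,0,-0.0957,-1],[-0.7525,-0.612,0,0,0,-0.0957,-1]]' && python3 -m pendant '[[-0.13,-0.2,0,0,0,0,-1],[-0.27,-0.4,0,0,0,0,-1],[-0.4,-0.6,0,0,0,0,-1],[-0.5,-0.75,0,0,0,0,-1],[-0.5375,-0.8075,0,0,0,0,-1],[-0.5375,-0.8075,0,0,0,0,-1],[-0.5375,-0.8075,0,0,0,0,-1]]'
python3 - <<'E'
from h import *
s=readout.read_state(); R=np.array(s["tcp_rot"]); print(np.round(R,4).tolist(),s["position"])
im,d=capture("wrist"); T=np.eye(4); T[:3,:3]=R; T[:3,3]=s["position"]; T=T@np.array(calibration("wrist")["mount"])
P=cloud("wrist",d,T).reshape(-1,3); save("w1",im)
for n,xy,z0,z1 in (("honey",(.4,.274),.1,.115),("mill1",(.495,.27),.13,.16)):
    q=P[(np.hypot(P[:,0]-xy[0],P[:,1]-xy[1])<.05)&(P[:,2]>z0)&(P[:,2]<z1)]
    c,r=cv2.minEnclosingCircle(q[:,:2].astype(np.float32)); print(n,len(q),np.round(c,4),round(r,4),np.round(np.median(q,0),4))
q=P[(np.abs(P[:,0]-.447)<.13)&(np.abs(P[:,1]-.274)<.08)&(P[:,2]>.017)&(P[:,2]<.028)]
print(cv2.minAreaRect(q[:,:2].astype(np.float32)))
E
```

```text
time_s: 1.4
position: [0.2951, 0.4314, 0.2923]
tcp_rot: [[-1.0, 0.006, 0.0], [0.006, 1.0, -0.003], [-0.0, -0.003, -1.0]]
force: [-0.9, 1.0, 0.5]
opening: 0.996
grasp_force: 0.0
time_s: 2.1
position: [0.3996, 0.2748, 0.2922]
tcp_rot: [[-1.0, 0.0, -0.001], [0.0, 1.0, 0.001], [0.001, 0.001, -1.0]]
force: [-0.7, 0.7, -0.3]
opening: 1.002
grasp_force: 0.0
[[-1.0, 0.0002, -0.0006], [0.0002, 1.0, 0.0008], [0.0006, 0.0008, -1.0]] [0.39956285 0.2747725  0.29224339]
honey 5327 [0.3988 0.2758] 0.0323 [0.3974 0.2763 0.1059]
mill1 1973 [0.4937 0.2712] 0.0233 [0.4845 0.2713 0.148 ]
((0.4282088279724121, 0.276117205619812), (0.09946959465742111, 0.15743741393089294), 88.83875274658203)
```

```bash
python3 -m pendant '[[0,0,0.15,0,0,0,-1],[0,0.005,0.33,0,0,0,-1],[0,0.005,0.5,0,0,0,-1],[0,0.005,0.62,0,0,0,-1],[0,0.005,0.68,0,0,0,-1],[0,0.005,0.6975,0,0,0,-1],[0,0.005,0.6975,0,0,0,-1],[0,0.005,0.6975,0,0,0,0]]' && python3 -m pendant '[[0,0,0,0,0,0,1],[0,0,0,0,0,0,1],[0,0,0,0,0,0,1],[0,0,0,0,0,0,1],[0,0,0,0,0,0,1],[0,0,0,0,0,0,1]]'
```

```text
time_s: 2.95
position: [0.4002, 0.2758, 0.1534]
tcp_rot: [[-1.0, -0.001, 0.001], [-0.001, 1.0, 0.001], [-0.001, 0.001, -1.0]]
force: [0.8, 0.1, 0.9]
opening: 0.965
grasp_force: 0.0
time_s: 3.55
position: [0.4004, 0.2748, 0.1533]
tcp_rot: [[-1.0, 0.0, 0.001], [0.0, 1.0, 0.0], [-0.001, 0.0, -1.0]]
force: [0.8, -1.8, 5.4]
opening: 0.737
grasp_force: 30.0
```

```bash
python3 -m pendant '[[0,0,-0.03,0,0,0,1],[0,0,-0.1,0,0,0,1],[0,0,-0.2,0,0,0,1],[0,0,-0.3,0,0,0,1],[0,0,-0.37,0,0,0,1],[0,0,-0.4,0,0,0,1],[0,0,-0.4,0,0,0,1]]' && python3 -m pendant '[[-0.02,-0.05,0,0,0,0,1],[-0.05,-0.13,0,0,0,0,1],[-0.09,-0.23,0,0,0,0,1],[-0.13,-0.34,0,0,0,0,1],[-0.175,-0.45,0,0,0,0,1],[-0.22,-0.56,0,0,0,0,1],[-0.26,-0.67,0,0,0,0,1],[-0.3,-0.78,0,0,0,0,1]]' && python3 -m pendant '[[-0.04,-0.11,0,0,0,0,1],[-0.09,-0.22,0,0,0,0,1],[-0.13,-0.33,0,0,0,0,1],[-0.17,-0.43,0,0,0,0,1],[-0.21,-0.52,0,0,0,0,1],[-0.235,-0.58,0,0,0,0,1],[-0.25,-0.62,0,0,0,0,1],[-0.25,-0.62,0,0,0,0,1]]'
```

```text
time_s: 4.25
position: [0.3999, 0.2749, 0.233]
tcp_rot: [[-1.0, 0.0, 0.0], [0.0, 1.0, 0.0], [-0.0, 0.0, -1.0]]
force: [0.8, -0.5, -5.0]
opening: 0.734
grasp_force: 30.0
time_s: 5.05
position: [0.4597, 0.1172, 0.2316]
tcp_rot: [[-1.0, 0.0, -0.003], [0.0, 1.0, -0.0], [0.003, -0.0, -1.0]]
force: [1.4, 0.0, -4.8]
opening: 0.732
grasp_force: 30.0
time_s: 5.85
position: [0.5102, -0.006, 0.2322]
tcp_rot: [[-1.0, 0.002, -0.001], [0.002, 1.0, 0.0], [0.001, 0.0, -1.0]]
force: [0.3, 1.5, -5.5]
opening: 0.736
grasp_force: 30.0
```

```bash
python3 -m pendant '[[0,0,0.05,0,0,0,1],[0,0,0.15,0,0,0,1],[0,0,0.25,0,0,0,1],[0,0,0.32,0,0,0,1],[0,0,0.36,0,0,0,1],[0,0,0.375,0,0,0,1],[0,0,0.383,0,0,0,1],[0,0,0.387,0,0,0,1]]' && python3 -m pendant '[[0,0,0.002,0,0,0,1],[0,0,0.002,0,0,0,1],[0,0,0.002,0,0,0,1]]'
```

```text
time_s: 6.65
position: [0.5104, -0.005, 0.1557]
tcp_rot: [[-1.0, -0.0, 0.001], [-0.0, 1.0, -0.0], [-0.001, -0.0, -1.0]]
force: [0.4, 0.3, -5.1]
opening: 0.727
grasp_force: 30.0
time_s: 6.95
position: [0.5104, -0.0052, 0.1555]
tcp_rot: [[-1.0, 0.0, 0.001], [0.0, 1.0, -0.0], [-0.001, -0.0, -1.0]]
force: [-0.0, 0.8, -3.3]
opening: 0.731
grasp_force: 30.0
```

```bash
python3 -m pendant '[[0,0,0.0025,0,0,0,1],[0,0,0.0025,0,0,0,1],[0,0,0.0025,0,0,0,0.2],[0,0,0.0025,0,0,0,-1],[0,0,0.0025,0,0,0,-1],[0,0,0.0025,0,0,0,-1],[0,0,0.0025,0,0,0,-1]]' && python3 -m pendant '[[0,0,-0.05,0,0,0,-1],[0,0,-0.2,0,0,0,-1],[0,0,-0.4,0,0,0,-1],[0,0,-0.5,0,0,0,-1],[0,0,-0.6,0,0,0,-1],[0,0,-0.65,0,0,0,-1],[0,0,-0.65,0,0,0,-1]]'
python3 - <<'E'
from h import *
for cam in ("top","scene"):
    im,d=capture(cam); P=cloud(cam,d).reshape(-1,3)
    for n,xy,z0,z1 in (("honey",(.51,-.005),.1,.118),("mill2",(.386,-.293),.11,.16)):
        q=P[(np.hypot(P[:,0]-xy[0],P[:,1]-xy[1])<.05)&(P[:,2]>z0)&(P[:,2]<z1)]
        if len(q)>20: c,r=cv2.minEnclosingCircle(q[:,:2].astype(np.float32)); print(cam,n,len(q),np.round(c,4),round(r,4),np.round(np.percentile(q[:,2],[5,50,95]),4))
    save(cam+"2",im)
E
```

```text
time_s: 7.65
position: [0.51, -0.0051, 0.1543]
tcp_rot: [[-1.0, 0.0, -0.0], [0.0, 1.0, 0.0], [0.0, 0.0, -1.0]]
force: [-0.4, -0.7, 0.2]
opening: 0.972
grasp_force: 0.0
time_s: 8.35
position: [0.5107, -0.0052, 0.2861]
tcp_rot: [[-1.0, 0.0, 0.004], [0.0, 1.0, -0.001], [-0.004, -0.001, -1.0]]
force: [-0.8, -0.0, -0.7]
opening: 0.999
grasp_force: 0.0
top honey 26 [ 0.4981 -0.0034] 0.0282 [0.1031 0.1084 0.1121]
top mill2 265 [ 0.3855 -0.2923] 0.024 [0.1317 0.1471 0.1513]
scene honey 495 [ 0.5102 -0.0046] 0.0327 [0.1047 0.1087 0.1113]
scene mill2 331 [ 0.385  -0.2948] 0.0247 [0.1157 0.1451 0.1517]
```

```bash
python3 -m pendant '[[0.06,-0.13,0,0,0,0,-1],[0.14,-0.32,0,0,0,0,-1],[0.22,-0.52,0,0,0,0,-1],[0.31,-0.72,0,0,0,0,-1]]' && python3 -m pendant '[[0.09,-0.2,0,0,0,0,-1],[0.17,-0.4,0,0,0,0,-1],[0.25,-0.58,0,0,0,0,-1],[0.29,-0.68,0,0,0,0,-1],[0.31,-0.7225,0,0,0,0,-1],[0.31,-0.7225,0,0,0,0,-1],[0.31,-0.7225,0,0,0,0,-1]]'
python3 - <<'E'
from h import *
s=readout.read_state(); R=np.array(s["tcp_rot"]); print(np.round(R,4).tolist(),s["position"])
im,d=capture("wrist"); T=np.eye(4); T[:3,:3]=R; T[:3,3]=s["position"]; T=T@np.array(calibration("wrist")["mount"])
P=cloud("wrist",d,T).reshape(-1,3); save("w2",im)
for n,xy,z0,z1 in (("mill2",(.386,-.293),.11,.16),("mill2 top",(.386,-.293),.142,.16),("jam",(.479,-.314),.1,.115)):
    q=P[(np.hypot(P[:,0]-xy[0],P[:,1]-xy[1])<.05)&(P[:,2]>z0)&(P[:,2]<z1)]
    if len(q)>9: c,r=cv2.minEnclosingCircle(q[:,:2].astype(np.float32)); print(n,len(q),np.round(c,4),round(r,4),np.round(np.median(q,0),4))
E
```

```text
time_s: 8.85
position: [0.447, -0.1499, 0.2831]
tcp_rot: [[-1.0, -0.001, -0.002], [-0.001, 1.0, 0.001], [0.002, 0.001, -1.0]]
force: [0.6, -0.6, -0.3]
opening: 1.001
grasp_force: 0.0
time_s: 9.55
position: [0.3859, -0.2924, 0.2837]
tcp_rot: [[-1.0, -0.0, -0.001], [-0.0, 1.0, 0.002], [0.001, 0.002, -1.0]]
force: [-1.0, 0.3, -0.7]
opening: 0.999
grasp_force: 0.0
[[-1.0, -0.0001, -0.0012], [-0.0001, 1.0, 0.0022], [0.0012, 0.0022, -1.0]] [ 0.38590491 -0.29238919  0.28373238]
mill2 4465 [ 0.3841 -0.2947] 0.0237 [ 0.3798 -0.2945  0.1483]
mill2 top 3963 [ 0.3842 -0.2946] 0.0236 [ 0.382  -0.2945  0.1485]
jam 2424 [ 0.4772 -0.3153] 0.0332 [ 0.488  -0.3159  0.1083]
```

View pics/w2.png

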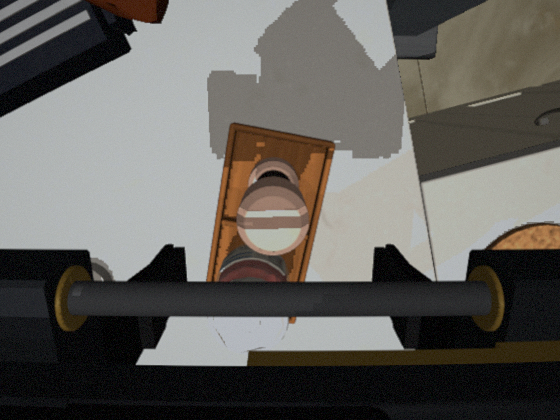

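The wrist view has the dark-waisted mill centred between the fingers at px (274,215), with the jam jar behind it at (250,290). I'll descend and grip its head.

```bash
python3 -m pendant '[[0.005,0,0.1,0,0,0,-1],[0.005,-0.002,0.25,0,0,0,-1],[0.005,-0.002,0.38,0,0,0,-1],[0.005,-0.002,0.47,0,0,0,-1],[0.005,-0.002,0.515,0,0,0,-1],[0.005,-0.002,0.526,0,0,0,-1],[0.005,-0.002,0.526,0,0,0,-1],[0.005,-0.002,0.526,0,0,0,0]]' && python3 -m pendant '[[0,0,0,0,0,0,0.2],[0,0,0,0,0,0,1],[0,0,0,0,0,0,1],[0,0,0,0,0,0,1],[0,0,0,0,0,0,1],[0,0,0,0,0,0,1],[0,0,0,0,0,0,1],[0,0,0,0,0,0,1]]'
```

```text
time_s: 10.4
position: [0.3855, -0.2942, 0.1801]
tcp_rot: [[-1.0, -0.0, 0.001], [-0.0, 1.0, -0.001], [-0.001, -0.001, -1.0]]
force: [0.0, 0.2, 0.5]
opening: 0.961
grasp_force: 0.0
time_s: 11.2
position: [0.3851, -0.2943, 0.1794]
tcp_rot: [[-1.0, 0.0, 0.0], [0.0, 1.0, -0.001], [-0.0, -0.001, -1.0]]
force: [0.7, -1.1, 1.2]
opening: 0.524
grasp_force: 29.9
```

```bash
python3 -m pendant '[[0,0,-0.03,0,0,0,1],[0,0,-0.12,0,0,0,1],[0,0,-0.25,0,0,0,1],[0,0,-0.4,0,0,0,1],[0,0,-0.53,0,0,0,1],[0,0,-0.62,0,0,0,1],[0,0,-0.65,0,0,0,1],[0,0,-0.65,0,0,0,1]]' && python3 -m pendant '[[-0.01,0.05,0,0,0,0,1],[-0.04,0.15,0,0,0,0,1],[-0.08,0.28,0,0,0,0,1],[-0.12,0.42,0,0,0,0,1],[-0.16,0.56,0,0,0,0,1],[-0.2,0.7,0,0,0,0,1],[-0.24,0.84,0,0,0,0,1],[-0.275,0.97,0,0,0,0,1]]' && python3 -m pendant '[[-0.02,0.14,0,0,0,0,1],[-0.03,0.28,0,0,0,0,1],[-0.03,0.42,0,0,0,0,1],[-0.02,0.56,0,0,0,0,1],[-0.01,0.7,0,0,0,0,1],[0.01,0.83,0,0,0,0,1],[0.04,0.95,0,0,0,0,1]]' && python3 -m pendant '[[0.03,0.14,0,0,0,0,1],[0.06,0.29,0,0,0,0,1],[0.09,0.45,0,0,0,0,1],[0.12,0.61,0,0,0,0,1],[0.14,0.75,0,0,0,0,1],[0.153,0.86,0,0,0,0,1],[0.1575,0.925,0,0,0,0,1],[0.1575,0.925,0,0,0,0,1]]'; python3 -m pendant '[[0,0,0,0,0,0,1],[0,0,0,0,0,0,1]]'
```

```text
time_s: 12.0
position: [0.3849, -0.2937, 0.3096]
tcp_rot: [[-1.0, 0.0, 0.001], [0.0, 1.0, -0.0], [-0.001, -0.0, -1.0]]
force: [-0.1, 0.2, -2.1]
opening: 0.531
grasp_force: 29.9
time_s: 12.8
position: [0.4392, -0.0976, 0.3077]
tcp_rot: [[-1.0, -0.0, -0.004], [-0.0, 1.0, 0.002], [0.004, 0.002, -1.0]]
force: [0.4, -0.7, -2.1]
opening: 0.526
grasp_force: 29.9
time_s: 13.5
position: [0.4306, 0.0918, 0.3078]
tcp_rot: [[-1.0, -0.0, -0.004], [-0.0, 1.0, 0.001], [0.004, 0.001, -1.0]]
force: [-0.1, -0.1, -3.1]
opening: 0.523
grasp_force: 29.9
time_s: 14.3
position: [0.3996, 0.2761, 0.3082]
tcp_rot: [[-1.0, -0.002, -0.002], [-0.002, 1.0, -0.001], [0.002, -0.001, -1.0]]
force: [-0.4, 0.0, -2.4]
opening: 0.523
grasp_force: 29.9
time_s: 14.5
position: [0.4005, 0.2741, 0.3089]
tcp_rot: [[-1.0, 0.001, -0.001], [0.001, 1.0, -0.001], [0.001, -0.001, -1.0]]
force: [-0.3, -1.2, -1.9]
opening: 0.521
grasp_force: 29.9
```

```bash
python3 -m pendant '[[0,0,0.08,0,0,0,1],[0,0,0.2,0,0,0,1],[0,0,0.33,0,0,0,1],[0,0,0.45,0,0,0,1],[0,0,0.54,0,0,0,1],[0,0,0.6,0,0,0,1],[0,0,0.63,0,0,0,1],[0,0,0.64,0,0,0,1]]' && python3 -m pendant '[[0,0,0.004,0,0,0,1],[0,0,0.008,0,0,0,1],[0,0,0.01,0,0,0,1],[0,0,0.01,0,0,0,1],[0,0,0.01,0,0,0,1]]'
```

```text
time_s: 15.3
position: [0.4009, 0.2743, 0.1809]
tcp_rot: [[-1.0, 0.001, -0.001], [0.001, 1.0, -0.0], [0.001, -0.0, -1.0]]
force: [0.3, 0.4, -2.1]
opening: 0.525
grasp_force: 29.9
time_s: 15.8
position: [0.4007, 0.2751, 0.1795]
tcp_rot: [[-1.0, -0.0, 0.001], [-0.0, 1.0, 0.0], [-0.001, 0.0, -1.0]]
force: [0.3, -0.2, -3.5]
opening: 0.527
grasp_force: 29.9
```

```bash
python3 -m pendant '[[0,0,0.0025,0,0,0,1],[0,0,0.0025,0,0,0,1],[0,0,0.0025,0,0,0,0.3],[0,0,0.0025,0,0,0,0],[0,0,0.0025,0,0,0,-1],[0,0,0.0025,0,0,0,-1],[0,0,0.0025,0,0,0,-1],[0,0,0.0025,0,0,0,-1]]' && python3 -m pendant '[[0,0,-0.05,0,0,0,-1],[0,0,-0.2,0,0,0,-1],[0,0,-0.35,0,0,0,-1],[0,0,-0.48,0,0,0,-1],[0,0,-0.525,0,0,0,-1],[0,0,-0.525,0,0,0,-1],[0,0,-0.525,0,0,0,-1]]'
python3 - <<'E'
from h import *
s=readout.read_state(); R=np.array(s["tcp_rot"])
im,d=capture("wrist"); T=np.eye(4); T[:3,:3]=R; T[:3,3]=s["position"]; T=T@np.array(calibration("wrist")["mount"])
P=cloud("wrist",d,T).reshape(-1,3); save("w3",im)
for n,xy,z0,z1 in (("mill2",(.4,.275),.13,.16),("mill1",(.495,.27),.13,.16)):
    q=P[(np.hypot(P[:,0]-xy[0],P[:,1]-xy[1])<.05)&(P[:,2]>z0)&(P[:,2]<z1)]
    if len(q)>9: c,r=cv2.minEnclosingCircle(q[:,:2].astype(np.float32)); print(n,len(q),np.round(c,4),round(r,4),np.round(np.median(q,0),4))
E
```

```text
time_s: 16.6
position: [0.4005, 0.275, 0.1785]
tcp_rot: [[-1.0, 0.0, -0.0], [0.0, 1.0, -0.0], [0.0, -0.0, -1.0]]
force: [0.4, 0.3, -0.0]
opening: 0.8
grasp_force: 0.0
time_s: 17.3
position: [0.4, 0.2748, 0.2831]
tcp_rot: [[-1.0, 0.0, -0.001], [0.0, 1.0, -0.001], [0.001, -0.001, -1.0]]
force: [1.4, -0.3, -0.4]
opening: 1.0
grasp_force: 0.0
mill2 4201 [0.4001 0.2749] 0.0238 [0.3967 0.2748 0.1484]
mill1 1946 [0.4942 0.2712] 0.0234 [0.4807 0.2706 0.1461]
```

View pics/w3.png

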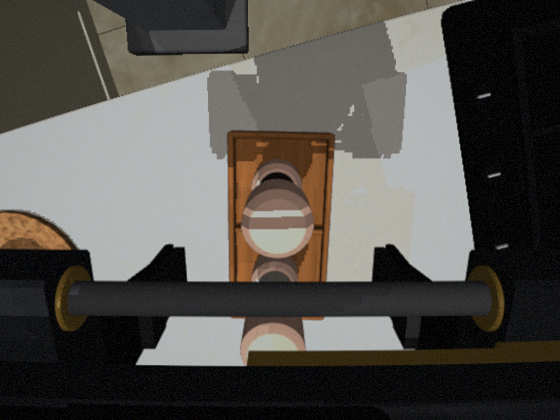

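The wrist view shows the dark-waisted mill upright at px (277,215) in the near seat, with the pale-waisted one undisturbed behind it at (273,345). Next is fetching the honey.

```bash
python3 -m pendant '[[-0.05,-0.12,0,0,0,0,-1],[-0.12,-0.3,0,0,0,0,-1],[-0.19,-0.5,0,0,0,0,-1],[-0.27,-0.7,0,0,0,0,-1]]' && python3 -m pendant '[[-0.08,-0.2,0,0,0,0,-1],[-0.15,-0.4,0,0,0,0,-1],[-0.22,-0.56,0,0,0,0,-1],[-0.26,-0.66,0,0,0,0,-1],[-0.2775,-0.7,0,0,0,0,-1],[-0.2775,-0.7,0,0,0,0,-1],[-0.2775,-0.7,0,0,0,0,-1]]' && python3 -m pendant '[[0,0,0.12,0,0,0,-1],[0,0,0.28,0,0,0,-1],[0,0,0.43,0,0,0,-1],[0,0,0.55,0,0,0,-1],[0,0,0.62,0,0,0,-1],[0,0,0.6465,0,0,0,-1],[0,0,0.6465,0,0,0,-1],[0,0,0.6465,0,0,0,-1]]'
```

```text
time_s: 17.75
position: [0.4539, 0.1338, 0.2822]
tcp_rot: [[-1.0, -0.001, -0.004], [-0.001, 1.0, -0.0], [0.004, -0.0, -1.0]]
force: [0.7, 0.8, 0.5]
opening: 1.001
grasp_force: 0.0
time_s: 18.45
position: [0.5091, -0.0041, 0.2829]
tcp_rot: [[-1.0, -0.0, -0.003], [-0.0, 1.0, 0.001], [0.003, 0.001, -1.0]]
force: [-0.2, 0.2, -0.5]
opening: 1.003
grasp_force: 0.0
time_s: 19.25
position: [0.5103, -0.0044, 0.1551]
tcp_rot: [[-1.0, -0.001, 0.001], [-0.001, 1.0, -0.0], [-0.001, -0.0, -1.0]]
force: [-0.1, -0.5, -0.7]
opening: 1.004
grasp_force: 0.0
```

```bash
python3 -m pendant '[[0,0,0,0,0,0,0],[0,0,0,0,0,0,1],[0,0,0,0,0,0,1],[0,0,0,0,0,0,1],[0,0,0,0,0,0,1],[0,0,0,0,0,0,1],[0,0,0,0,0,0,1]]' && python3 -m pendant '[[0,0,-0.03,0,0,0,1],[0,0,-0.12,0,0,0,1],[0,0,-0.25,0,0,0,1],[0,0,-0.38,0,0,0,1],[0,0,-0.48,0,0,0,1],[0,0,-0.54,0,0,0,1],[0,0,-0.55,0,0,0,1],[0,0,-0.55,0,0,0,1]]' && python3 -m pendant '[[0.02,-0.05,0,0,0,0,1],[0.06,-0.13,0,0,0,0,1],[0.1,-0.23,0,0,0,0,1],[0.145,-0.34,0,0,0,0,1],[0.19,-0.45,0,0,0,0,1],[0.24,-0.56,0,0,0,0,1],[0.285,-0.67,0,0,0,0,1],[0.33,-0.78,0,0,0,0,1]]' && python3 -m pendant '[[0.05,-0.11,0,0,0,0,1],[0.1,-0.23,0,0,0,0,1],[0.15,-0.35,0,0,0,0,1],[0.2,-0.47,0,0,0,0,1],[0.24,-0.57,0,0,0,0,1],[0.272,-0.64,0,0,0,0,1],[0.2875,-0.68,0,0,0,0,1],[0.2875,-0.68,0,0,0,0,1]]' && python3 -m pendant '[[0,0,0,0,0,0,1],[0,0,0,0,0,0,1]]'
```

```text
time_s: 19.95
position: [0.5103, -0.0053, 0.1548]
tcp_rot: [[-1.0, 0.0, 0.001], [0.0, 1.0, -0.0], [-0.001, -0.0, -1.0]]
force: [-0.3, -2.1, 5.5]
opening: 0.733
grasp_force: 30.0
time_s: 20.75
position: [0.5093, -0.0047, 0.2639]
tcp_rot: [[-1.0, 0.0, -0.002], [0.0, 1.0, 0.001], [0.002, 0.001, -1.0]]
force: [-0.3, -0.3, -5.4]
opening: 0.73
grasp_force: 30.0
time_s: 21.55
position: [0.4425, -0.162, 0.2633]
tcp_rot: [[-1.0, 0.0, -0.003], [0.0, 1.0, 0.001], [0.003, 0.001, -1.0]]
force: [0.0, 0.3, -5.3]
opening: 0.735
grasp_force: 30.0
time_s: 22.35
position: [0.386, -0.2977, 0.264]
tcp_rot: [[-1.0, 0.002, -0.001], [0.002, 1.0, 0.001], [0.001, 0.001, -1.0]]
force: [1.0, -0.1, -5.6]
opening: 0.728
grasp_force: 30.0
time_s: 22.55
position: [0.3866, -0.2959, 0.2643]
tcp_rot: [[-1.0, -0.001, -0.0], [-0.001, 1.0, 0.001], [0.0, 0.001, -1.0]]
force: [-0.1, -1.3, -4.9]
opening: 0.73
grasp_force: 30.0
```

```bash
python3 -m pendant '[[0,0,0.06,0,0,0,1],[0,0,0.17,0,0,0,1],[0,0,0.29,0,0,0,1],[0,0,0.4,0,0,0,1],[0,0,0.48,0,0,0,1],[0,0,0.525,0,0,0,1],[0,0,0.545,0,0,0,1],[0,0,0.553,0,0,0,1]]' && python3 -m pendant '[[0,0,0.002,0,0,0,1],[0,0,0.004,0,0,0,1],[0,0,0.006,0,0,0,1],[0,0,0.007,0,0,0,1],[0,0,0.007,0,0,0,1]]'
```

```text
time_s: 23.35
position: [0.3869, -0.2969, 0.1539]
tcp_rot: [[-1.0, -0.001, 0.0], [-0.001, 1.0, -0.0], [-0.0, -0.0, -1.0]]
force: [0.9, 0.3, -4.4]
opening: 0.729
grasp_force: 30.0
time_s: 23.85
position: [0.3867, -0.2972, 0.1529]
tcp_rot: [[-1.0, 0.0, 0.001], [0.0, 1.0, -0.001], [-0.001, -0.001, -1.0]]
force: [0.2, -0.5, -2.0]
opening: 0.732
grasp_force: 30.0
```

```bash
python3 -m pendant '[[0,0,0.0025,0,0,0,1],[0,0,0.0025,0,0,0,1],[0,0,0.0025,0,0,0,0.2],[0,0,0.0025,0,0,0,-1],[0,0,0.0025,0,0,0,-1],[0,0,0.0025,0,0,0,-1],[0,0,0.0025,0,0,0,-1]]' && python3 -m pendant '[[0,0,-0.05,0,0,0,-1],[0,0,-0.2,0,0,0,-1],[0,0,-0.4,0,0,0,-1],[0,0,-0.55,0,0,0,-1],[0,0,-0.7,0,0,0,-1],[0,0,-0.7,0,0,0,-1]]' && python3 -m pendant '[[0,0.2,0,0,0,0,-1],[-0.1,0.4,0,0,0,0,-1],[-0.2,0.6,0,0,0,0,-1],[-0.3,0.8,0,0,0,0,-1],[-0.3,0.95,0,0,0,0,-1],[-0.3,0.95,0,0,0,0,-1],[-0.3,0.95,0,0,0,0,-1]]'
python3 - <<'E'
from h import *
for cam in ("top","scene"):
    im,d=capture(cam); P=cloud(cam,d).reshape(-1,3)
    for n,xy,z0,z1 in (("honey",(.387,-.297),.1,.118),("jam",(.479,-.314),.1,.116),("mill2",(.4,.275),.11,.16),("mill1",(.495,.27),.11,.16),("matstuff",(.51,-.005),.03,.15)):
        q=P[(np.hypot(P[:,0]-xy[0],P[:,1]-xy[1])<.05)&(P[:,2]>z0)&(P[:,2]<z1)]
        if len(q)>5: c,r=cv2.minEnclosingCircle(q[:,:2].astype(np.float32)); print(cam,n,len(q),np.round(c,4),round(r,4),np.round(np.percentile(q[:,2],[5,50,95]),4))
    save(cam+"3",im)
    if cam=="scene": save("scenecrop3",cv2.resize(im[100:400,180:420],None,fx=2,fy=2,interpolation=cv2.INTER_CUBIC))
E
```

```text
time_s: 24.55
position: [0.3865, -0.297, 0.1519]
tcp_rot: [[-1.0, 0.0, 0.0], [0.0, 1.0, -0.0], [-0.0, -0.0, -1.0]]
force: [1.0, 0.1, -0.9]
opening: 0.968
grasp_force: 0.0
time_s: 25.15
position: [0.388, -0.2985, 0.2965]
tcp_rot: [[-1.0, -0.0, 0.006], [-0.0, 1.0, -0.008], [-0.006, -0.008, -1.0]]
force: [-0.1, -0.9, 0.1]
opening: 0.999
grasp_force: 0.0
time_s: 25.85
position: [0.4462, -0.1064, 0.2916]
tcp_rot: [[-1.0, -0.002, -0.001], [-0.002, 1.0, -0.0], [0.001, -0.0, -1.0]]
force: [0.5, 0.1, -0.4]
opening: 1.0
grasp_force: 0.0
top honey 399 [ 0.3861 -0.2947] 0.0322 [0.1015 0.1056 0.1091]
top jam 414 [ 0.4792 -0.3133] 0.0331 [0.1038 0.1079 0.1119]
top mill2 270 [0.4    0.2757] 0.0239 [0.1202 0.1475 0.152 ]
top mill1 272 [0.4954 0.2713] 0.0239 [0.1206 0.1478 0.1527]
scene honey 349 [ 0.3872 -0.2983] 0.0341 [0.1019 0.1068 0.1101]
scene jam 83 [ 0.4878 -0.3099] 0.0305 [0.1032 0.1092 0.1125]
scene mill2 597 [0.4017 0.2719] 0.0237 [0.1225 0.1488 0.152 ]
scene mill1 550 [0.4966 0.2687] 0.0235 [0.1201 0.1484 0.1517]
```

View pics/scenecrop3.png

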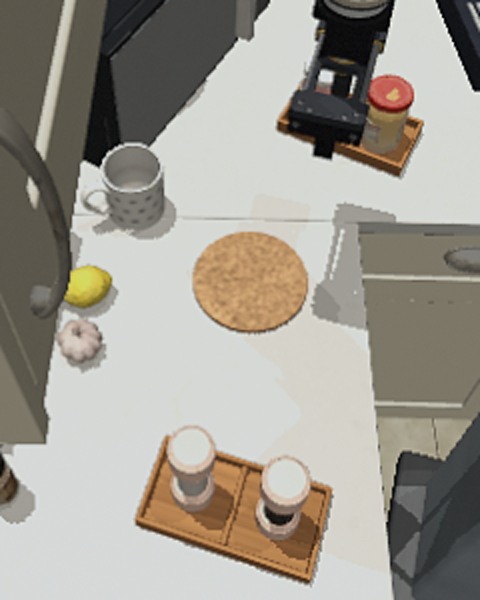

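View pics/top3.png

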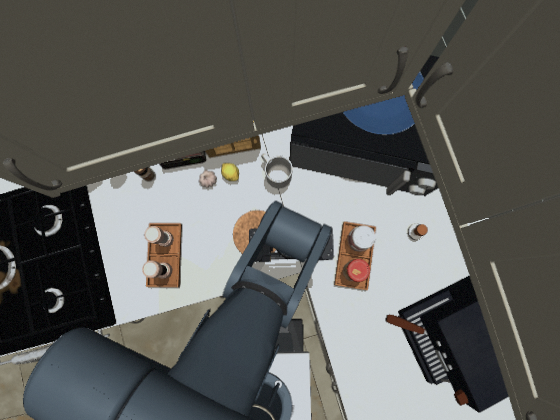

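The scene view has both mills upright in the seasoning tray at px (190,465) and (283,495). The honey jar is in the breakfast tray at (388,110) and the mat is empty at (250,280). The top view has the honey at (358,270) beside the jam jar at (362,237), with nothing else moved.

```bash
python3 -c "
from rig import bot; print(bot.hand_in())"
```

```text
the job is handed in; nothing more can be done
None
```

The swap is done and handed in: both mills now stand upright in the seasoning tray, both jars in the breakfast tray, and the cork mat is empty, with nothing else visibly disturbed, at about 26 s of the 72 s allowed.

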